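Free the seized transit pin of a microscope stage and snap it into its storage clip

TASK

The red-handled transit pin has seized in the side of the microscope stage unit: twist it back and forth about its own axis while pulling until it comes free. Then store it in the spring clip on the small white stand: lay its steel shank level across the two fingers and press it down until they snap around it and it rests on the saddle, with the clip near the middle of the bare shank between handle and ear. Let go of it, and leave everything else on the desk where it is.

Things in the scene. Friction and masses are not known exactly. Their poses are not given: they have to be found in the camera images.
- stage: Microscope stage unit, fixed to the desk: white stand, grey clamp housing 70 x 60 mm (x by y), top 100 mm above the desk; behind it (+y) a black stage plate 150 x 115 mm, top at 94 mm. Origin: on the desk under the housing's middle; z up. The pin's bore runs level along its y axis, 75 mm above the desk, open at the -y face, with a keyway above it for the pin's ear.
- bore_mouth (a point): Centre of the bore's mouth on the housing's -y face, 75 mm above the desk; axes as stage (the pin comes out to -y). The keyway holds three hidden 6 mm ridges of scale, met after about 4, 20 and 36 mm of outward travel, with 5 mm of free play between them. A straight pull stops dead at each, and forcing it does not help; twist under 5 to 10 N of pull and it gives.
- keyway (a point): Point in the keyway, 16 mm above the bore's axis, at the housing's middle. Each ridge passes the ear only near one hidden angle, to be found by feel, over a span of about 0.2 rad: for the first two centred 0.35 to 0.48 rad from upright, on opposite sides (either side may come first); for the third within 0.12 rad of upright. The keyway's walls stop the twist at about 0.7 rad.
- pin: Transit pin, 0.11 to 0.18 kg, along its own y. Steel shank, 16 mm diameter, y = -24 to +46 mm. Ear 7 mm wide (x), 5 mm long, on top (+z) at y = +42 mm, to 20 mm from the axis. Red flat-sided handle y = -24 to -64 mm, 16 mm thick (x), 26 mm tall (z). Origin on the axis, 24 mm from the handle: the clip takes the shank about here. At the start level, ear up, 14 mm of shank bare outside the housing.
- pin_handle (a point): Middle of the pin's red handle, on the axis, 44 mm from the pin's origin towards -y: the place to grip, fingers closing across the 16 mm (pin x); axes as pin.
- pin_tip (a point): Tip of the pin's shank, on the axis, 46 mm from the pin's origin towards +y, at the start 56 mm inside the bore's mouth; axes as pin. The ear comes out just before it.
- clip: Storage clip, fixed: white foot 90 x 70 x 10 mm, grey saddle 28 mm long (y), 14 mm wide, top 47 mm above the desk, and two sprung aluminium fingers, 14 mm long in y, beside it at x = -10 and +10 mm, tops 68 mm above the desk. Their beads stand 11 mm apart at 62 mm height; pressing the shank through takes about 6 to 15 N. Origin on the desk under the saddle's middle; z up.
- clip_seat (a point): Where the shank's axis lies when snapped home: above the saddle's middle, 55 mm above the desk; the seated shank lies along its y axis, either way round; z up.
- vial: Bystander, to be left alone: small glass specimen vial, standing or lying loose on the desk; origin under its middle.
- oil: Bystander, to be left alone: amber dropper bottle, standing or lying loose on the desk; origin under its middle.
- dish: Bystander, to be left alone: clear dish, standing or lying loose on the desk; origin under its middle.
- slidebox: Bystander, to be left alone: blue slide box, standing or lying loose on the desk; origin under its middle.
- eyepiece: Bystander, to be left alone: black eyepiece, standing or lying loose on the desk; origin under its middle.
- objective: Bystander, to be left alone: brass objective lens, standing or lying loose on the desk; origin under its middle.
- driver: Bystander, to be left alone: screwdriver, standing or lying loose on the desk; origin under its middle.
Not all that is in view belongs to the job. Several things have the shape of the pin; the one meant has the colours described above.

How it is judged:
On the way:
1. the pin is drawn clear of the bore (y of pin_tip in the frame of bore_mouth below -0.002 m), for 0.1 s.
At the end, for the whole second after the job is handed in: The pin is at rest, snapped into the clip: its origin within 3 mm of the clip seat in height and sideways and within 22 mm along the shank, its axis within 0.12 rad of the seat's y axis (x of pin in the frame of clip_seat between -0.003 and 0.003 m and y of pin in the frame of clip_seat between -0.022 and 0.022 m and z of pin in the frame of clip_seat between -0.003 and 0.003 m and angle between the y axis of pin and the y axis of clip_seat, either way round below 0.12 rad and linear speed of pin below 0.02 m/s); the robot touches nothing.
It fails at once if a bystander is shifted by more than 20 mm (distance of any of vial, oil, dish, slidebox, eyepiece, objective, driver from where it was at the start of the episode above 0.02 m).
It also fails if it takes over 72 s, if anything falls off the work surface, if the arm or the gripper's body presses on something with over 40 N, if the wrist force passes 120 N, or if a joint passes its speed limit or range.

ROBOT

A 6-joint arm with a two-finger parallel gripper is mounted at the origin on the work surface. World frame = base frame: x ahead of the robot, y to its left, z up, the work surface at z = 0. Lengths are in m, angles in rad, forces in N, time in s.
With the tool pointing down it reaches from about 0.35 to 0.775 m from the base axis. Payload 5.5 kg.
Tool frame: the origin (TCP) lies midway between the tips of the shut fingers; the grasp point (between the pads) lies 19 mm behind it (env.tcp_to_grasp is the distance from the TCP to the grasp point, in m); z points along the fingers, y is the direction in which the jaws open and shut (so a half turn about z gives the same grasp; the last joint's range is limited). The gripper opens to 85 mm and grips with 20 to 120 N. Pads are 22 mm wide; open, the fingers measure 114 mm over their backs; the gripper's body (76 mm by 85 mm) begins 54 mm behind the grasp point. The pads swing forward as they close: fully open they stand 13 mm farther back than shut.
Start: joints at [-1.472, 0.313, 0.046, 1.304, 0, 1.431], TCP at [0.136, -0.559, 0.231] pointing down, gripper open.
Joint ranges: [-2.76, 2.76], [-0.86, 1.69], [-1.03, 1.26], [-2.2, 2.34], [-1.47, 1.5], [-3.14, 3.14]. Speed limits (rad/s): [2.57, 2.57, 3.14, 3.14, 3.14, 3.14].

INTERFACE

Orientations are given as a unit quaternion [w, x, y, z].
In Python, from workcell import get_state, viewer, hand_in, finder, env gives the robot as it stands.
- The arm moves only by the tool arm_command, never from a script. Its argument "motion" is a list of rows, each an object of numbers: "x", "y", "z": the shift along the tool's x, y, z in mm; "rx", "ry", "rz": the turn, a rotation vector about the tool's x, y, z in degrees; "hand": the closure, from -1 (fully open) to 1 (shut). A call has 1 to 10 rows; each row is the pose to reach, as a shift and turn from the pose commanded when the call began, along the tool's axes at that moment; what a row does not reach only later rows make up. A row lasts 1/8 s, in which the tool goes at most 62.5 mm and 10.7 degrees, less where a joint would pass 70% of its speed; a pose out of reach is approached as far as the arm can. A call with a gripper value outside its range is refused whole. The fingers move at their own pace and stop on an object; "force" is the grip in N (left out, the last holds). Time passes only in rows, so rows that repeat a pose let the fingers close. It gives the time, the measured TCP pose, the force and the opening at its end, in the units of the state.
- get_state(): the state, without advancing time (a new reading comes with each control period).
- viewer.read_camera(name): name is "side" or "top" or "wrist"; returns a dict with "image" (480x640x3 uint8, red, green, blue), "z_map" (480x640 float32, m along the optical axis (not along the pixel's ray), 0 where there is no reading), "intrinsics" (3x3 intrinsics, pixels), "k1" (the pictures are not rectified: a ray, as slopes to the right and down, at radius r is drawn at 1 + k1 r^2 times it, then the intrinsics apply), "rvec" (rotation vector, rad) and "tvec" (3), from world to camera coordinates, as OpenCV has them. Camera axes: x right, y down, z forward; pixel columns grow to the right and rows downward; lengths in m; the calibration is good to about 2 mm. A picture is of the moment at which its call begins.
- hand_in(): hands the job in, once; it reports no verdict.
Trained networks look in a picture, given as the dict that the camera call returned (one of the last four; its "shot" number tells which), for a name from the list of things; names that differ only in an ending like _2 or _b are one class to them, and where a whole thing is asked for, a point or a joint stands for the part that bears it (a point fixed in the world has none). Each returns a list of dicts, best first, with "score" (0 to 1); they miss things now and then, are a little off and sometimes report something else, mostly with a low value. They report only what shows in the picture. A call takes as long as a camera call. They do not tell look-alikes from the thing itself.
- finder.find_in(picture, query): "at" ([column, row] in pixels, amid what is visible of it).
- finder.masks_of(picture, query): "region" (480x640 bool, what is visible of it) and "at" ([column, row] in pixels, amid what is visible of it).
The state is a dict: "clock": time; "joint_pos": joint angles; "qvel": joint speeds; "tau": joint torques, N m; "tcp_pos": TCP position; "orientation": TCP orientation; "wrist_force": force on the tool from outside, world axes, zero at the start; "ft_torque": the same for the moment, N m; "finger_gap": finger opening in m.
Only numpy, scipy, OpenCV 4.12 (cv2) and the standard library are available. Lean on these libraries where they do the work, as an engineer would, in place of code of your own. Each camera call takes 0.05 s, during which the arm holds its last target.

## Working session

There is one attempt and no reset: what is moved stays moved. The work goes in short steps, Python scripts to look and compute and a tool call to move; the robot and the scene stay as the last step left them, time stands still between calls to the robot, and variables do not carry over. Pictures are saved under pics/ and viewed, and the job is handed in when it is done.

Besides the shell and the picture viewer there is one more tool, called by a JSON object that holds its "op" and its "data", one argument or row to a line. arm_command: Moves the arm, as the interface text tells. Its arguments: {"type":"object","properties":{"motion":{"type":"array","items":{"type":"object","properties":{"x":{"type":"number"},"y":{"type":"number"},"z":{"type":"number"},"rx":{"type":"number"},"ry":{"type":"number"},"rz":{"type":"number"},"hand":{"type":"number"}}}},"force":{"type":"number"}},"required":["motion"]}

```bash
mkdir -p pics; ls; cat > h.py <<'E'
import numpy as np, cv2, pickle
from workcell import get_state, viewer, hand_in, finder, env
def shot(n,f=None):
    p=viewer.read_camera(n)
    pickle.dump({k:p[k] for k in p},open(f'{n}.pkl','wb'))
    if f: cv2.imwrite(f'pics/{f}.png',p['image'][:,:,::-1])
    return p
def pt(p,u,v,z=None):
    K=np.array(p['intrinsics']);R=cv2.Rodrigues(np.array(p['rvec'],float))[0];t=np.array(p['tvec'],float).ravel()
    d=np.array([(u-K[0,2])/K[0,0],(v-K[1,2])/K[1,1]]);r=d.copy()
    for _ in range(20): r=d/(1+p['k1']*(r@r))
    if z is None: z=p['z_map'][int(round(v)),int(round(u))]
    return R.T@(np.array([r[0],r[1],1])*z-t)
def cloud(p):
    K=np.array(p['intrinsics']);R=cv2.Rodrigues(np.array(p['rvec'],float))[0];t=np.array(p['tvec'],float).ravel()
    v,u=np.mgrid[:480,:640]
    d=np.stack([(u-K[0,2])/K[0,0],(v-K[1,2])/K[1,1]],-1);r=d.copy()
    for _ in range(20): r=d/(1+p['k1']*(r**2).sum(-1,keepdims=True))
    z=p['z_map']
    P=np.concatenate([r,np.ones((480,640,1))],-1)*z[...,None]
    W=(P-t)@R
    W[z==0]=np.nan
    return W
def proj(p,X):
    R=cv2.Rodrigues(np.array(p['rvec'],float))[0];t=np.array(p['tvec'],float).ravel();K=np.array(p['intrinsics'])
    c=R@np.array(X)+t;s=c[:2]/c[2];s=s*(1+p['k1']*(s@s));return K[:2,:2]@s+K[:2,2]
E
python3 - <<'E'
from h import *
s=get_state();print(s)
for n in['top','side','wrist']:
    p=shot(n,n+'0'); print(n,p['k1'],p['shot'],p['intrinsics'])
    for q in['pin','pin_handle','clip','stage']:
        print(q,[(np.round(r['at']),round(r['score'],2)) for r in finder.find_in(p,q)][:5])
E
```

```text
pics
{'clock': 0.0, 'joint_pos': array([-1.47161627e+00,  3.14003903e-01,  4.49921261e-02,  1.30360209e+00,
        4.03551402e-06,  1.43123174e+00]), 'qvel': array([-0.00130834, -0.00064371,  0.00080948, -0.00034082,  0.00014024,
        0.00106108]), 'tau': array([-5.52550282e-04, -4.80629611e+01,  2.98532706e+01,  1.94533705e-02,
       -1.68971487e-04, -2.00076738e-05]), 'tcp_pos': array([ 0.13593885, -0.55817987,  0.23041226]), 'orientation': array([-9.08542846e-04,  9.92883171e-01,  1.19088969e-01,  2.03662009e-05]), 'wrist_force': array([-0.99724892, -0.15621458,  0.03411032]), 'ft_torque': array([-0.01652303, -0.02083947, -0.04887295]), 'finger_gap': 0.0853611607205942}
top -0.039777239767717416 1 [[450.3809619    0.         323.52246015]
 [  0.         450.3809619  241.91026793]
 [  0.           0.           1.        ]]
pin [(array([448., 215.]), 0.61), (array([410., 338.]), 0.57), (array([420., 272.]), 0.48)]
pin_handle [(array([451., 214.]), 0.89), (array([407., 338.]), 0.87), (array([422., 272.]), 0.77)]
clip [(array([261., 235.]), 0.6)]
stage [(array([358., 267.]), 0.74)]
side -0.049802360928950844 2 [[480.50808216   0.         315.7780756 ]
 [  0.         480.50808216 243.80984214]
 [  0.           0.           1.        ]]
pin [(array([328., 295.]), 0.76), (array([406., 324.]), 0.61), (array([273., 340.]), 0.53)]
pin_handle [(array([278., 338.]), 0.82), (array([409., 323.]), 0.77), (array([326., 294.]), 0.65)]
clip [(array([298., 229.]), 0.57)]
stage [(array([308., 280.]), 0.59)]
wrist -0.021938097007539157 3 [[356.83233798   0.         317.26988144]
 [  0.         356.83233798 237.78396872]
 [  0.           0.           1.        ]]
pin []
pin_handle []
clip []
stage []
```

View pics/top0.png

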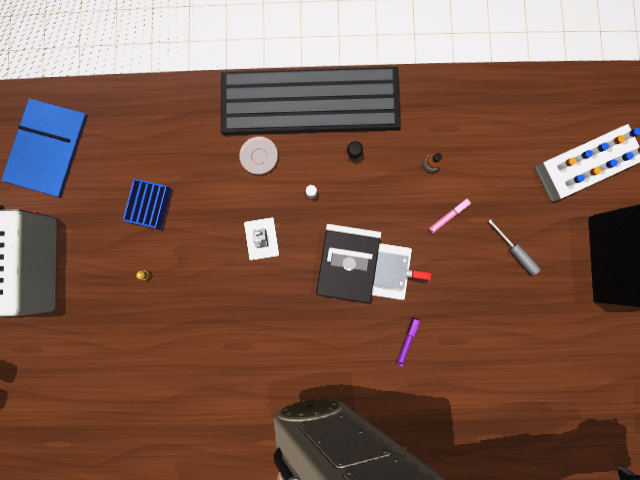

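View pics/side0.png

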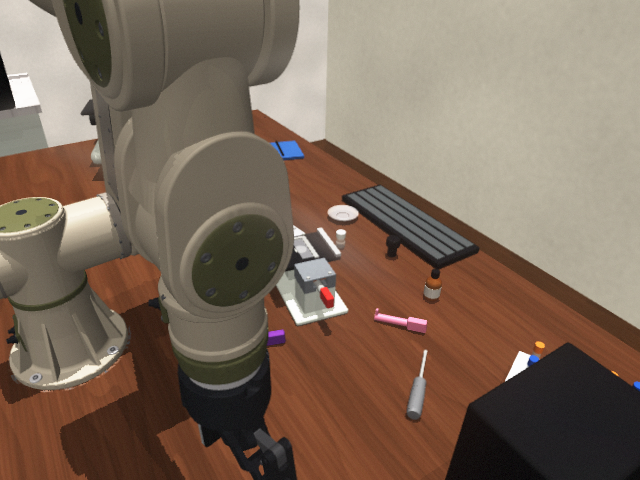

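```bash
python3 - <<'E'
import pickle,cv2
p=pickle.load(open('top.pkl','rb'))['image'][:,:,::-1][180:380,300:500]
q=pickle.load(open('side.pkl','rb'))['image'][:,:,::-1][200:400,230:430]
import numpy as np
cv2.imwrite('pics/crop0.png',cv2.resize(np.hstack([p,q]),(800,400),interpolation=3))
E
```

```text
(no output)
```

View pics/crop0.png

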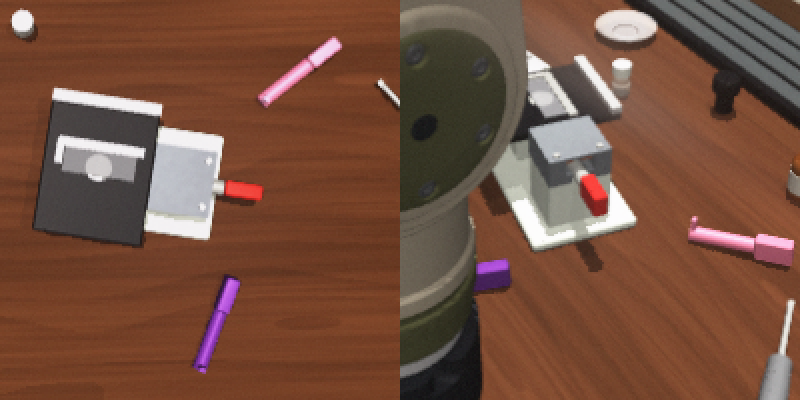

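Three pin-shaped things show in the top view: pink at (448,215), purple at (410,338) and red at (420,274). The red-handled one sits in the grey housing and shows bare steel at its root, so it fits the description, and the crop confirms it. The clip stand is at (261,238). Next I'll measure positions.

```bash
python3 - <<'E'
from h import *
p=pickle.load(open('top.pkl','rb'));W=cloud(p);im=p['image'].astype(int)
R=cv2.Rodrigues(np.array(p['rvec'],float))[0];print('cam',-R.T@np.array(p['tvec']).ravel()); print(R)
# red handle
red=(im[...,0]>130)&(im[...,1]<60)&(im[...,2]<60)
red[:, :400]=0; red[:255]=0; red[290:]=0; red[:,440:]=0
P=W[red]; print('red',red.sum(),P.mean(0),P.min(0),P.max(0)); 
c,s,v=np.linalg.svd(P[:,:2]-P[:,:2].mean(0),full_matrices=False); print(v[0], np.degrees(np.arctan2(v[0][1],v[0][0])))
for zlo,zhi,b,n in[(.09,.11,(370,235,420,305),'housing top'),(.085,.1,(310,220,385,310),'plate'),(.002,.02,(235,205,290,270),'foot'),(.003,.02,(370,235,420,305),'sbase')]:
    m=np.zeros((480,640),bool);m[b[1]:b[3],b[0]:b[2]]=1
    m&=(W[...,2]>zlo)&(W[...,2]<zhi)
    Q=W[m];r=cv2.minAreaRect(Q[:,:2].astype(np.float32)*1000);print(n,m.sum(),r,np.median(Q[:,2]))
for u,v in [(261,238),(258,228),(265,252),(262,250),(422,274),(410,274),(200,380)]: print(u,v,W[v,u])
b=(235,205,290,270)
cv2.imwrite('pics/clipcrop.png',cv2.resize(p['image'][205:270,235:290,::-1],None,fx=9,fy=9,interpolation=3))
zm=W[205:270,235:290,2]
print(np.round(zm[15:50:1,12:45]*1000).astype(int).tolist())
E
```

```text
cam [ 0.48100321 -0.01700858  1.03889107]
[[-0.0244313  -0.99961151 -0.01341421]
 [-0.99711818  0.02532999 -0.07151034]
 [ 0.07182234  0.01162846 -0.99734965]]
red 62 [ 0.47433338 -0.21385466  0.07685721] [ 0.4619138  -0.24555492 -0.00246075] [ 0.48542923 -0.19081511  0.09119435]
[-0.24761056 -0.96885964] -104.33616248023807
housing top 1421 ((491.550048828125, -152.03024291992188), (101.28781127929688, 135.4379425048828), 88.45368957519531) 0.09992162251478884
plate 3684 ((501.8653259277344, -67.54559326171875), (137.59979248046875, 150.46209716796875), 79.75617980957031) 0.09493086079363447
foot 1458 ((571.0358276367188, 137.58340454101562), (126.30976104736328, 149.17335510253906), 88.90923309326172) 0.008924498382586679
sbase 808 ((488.2999267578125, -167.9278564453125), (108.70468139648438, 158.95726013183594), 87.9541244506836) 0.011836956653203282
261 238 [0.56473653 0.1330108  0.04576992]
258 228 [0.59087639 0.14479503 0.01138753]
265 252 [0.53537543 0.12983026 0.00897603]
262 250 [0.5402826  0.13702987 0.00654664]
422 274 [ 0.47653262 -0.21148178  0.08788189]
410 274 [ 0.477
[... 3843 characters left out ...]
3, 9, 12, 11, 8, 8, 2], [0, 13, 8, 7, 13, 11, 11, 10, 10, 13, 10, 16, 10, 13, 13, 7, 9, 12, 13, 10, 10, 9, 10, 15, 11, 9, 8, 10, 7, 10, 10, 10, -2], [5, 10, 10, 9, 12, 13, 10, 10, 12, 11, 8, 11, 11, 7, 9, 10, 10, 10, 11, 14, 13, 10, 10, 9, 6, 8, 9, 10, 9, 12, 8, 8, 0], [0, 6, 10, 9, 8, 9, 10, 11, 10, 12, 12, 12, 8, 10, 12, 15, 11, 11, 9, 11, 13, 11, 12, 13, 9, 11, 15, 10, 9, 12, 9, 11, 1], [-1, 6, 9, 10, 12, 7, 9, 10, 8, 11, 9, 8, 13, 11, 11, 11, 13, 8, 7, 13, 9, 12, 10, 11, 12, 9, 12, 12, 8, 11, 11, 9, -2], [3, 1, 11, 11, 12, 11, 10, 10, 11, 10, 12, 9, 11, 12, 10, 14, 9, 10, 7, 10, 10, 8, 9, 11, 11, 12, 10, 11, 10, 11, 10, 13, 1]]<stdin>:17: RuntimeWarning: invalid value encountered in cast
```

View pics/clipcrop.png

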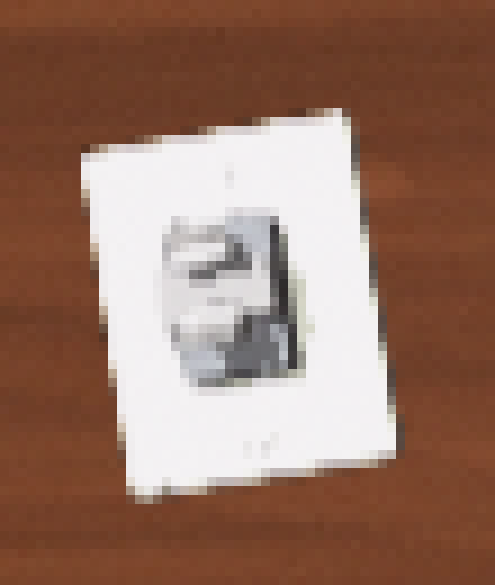

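```bash
cat > fit.py <<'E'
from h import *
def rect(p,W,b,zlo,zhi,n,light=False):
    m=np.zeros((480,640),bool);m[b[1]:b[3],b[0]:b[2]]=1
    m&=(W[...,2]>zlo)&(W[...,2]<zhi)
    if light: m&=p['image'].min(-1)>170
    m=cv2.morphologyEx(m.astype(np.uint8),cv2.MORPH_OPEN,np.ones((3,3),np.uint8))
    k,l,st,_=cv2.connectedComponentsWithStats(m);i=1+np.argmax(st[1:,4]);mm=(l==i)
    c=max(cv2.findContours(mm.astype(np.uint8),0,1)[0],key=cv2.contourArea)
    zmed=np.median(W[mm][:,2])
    # intersect rays w/ plane zmed
    C=-cv2.Rodrigues(np.array(p['rvec'],float))[0].T@np.array(p['tvec']).ravel()
    pts=[]
    for u,v in c[:,0,:]:
        d=pt(p,u,v,1.)-C; pts.append((C+d*(zmed-C[2])/d[2])[:2]*1000)
    r=cv2.minAreaRect(np.array(pts,np.float32)); print(n,mm.sum(),np.round(r[0],1),np.round(r[1],1),round(r[2],2),zmed); return r
if __name__=='__main__':
    p=pickle.load(open('top.pkl','rb'));W=cloud(p)
    rect(p,W,(370,235,420,305),.093,.107,'htop')
    rect(p,W,(310,220,380,310),.085,.105,'plate')
    rect(p,W,(240,210,285,265),.004,.02,'foot',True)
    # all foot incl. higher
    rect(p,W,(240,210,285,265),.006,.1,'footall')
E
python3 fit.py; python3 -c "
from h import *
print(env.tcp_to_grasp,dir(env))"
```

```text
htop 1125 [ 493.4 -137.3] [80.4 78.8] 79.38 0.10051271159158714
plate 3985 [503.  -62.8] [127.7 150.7] 79.74 0.09515722783580416
foot 886 [567.4 138.3] [89.2 68.6] 7.74 0.010372980642098954
footall 1158 [567.8 137.9] [89.8 70.1] 7.67 0.011099069702447551
0.0187 ['MotionError', '__class__', '__delattr__', '__dict__', '__dir__', '__doc__', '__eq__', '__format__', '__ge__', '__getattribute__', '__getstate__', '__gt__', '__hash__', '__init__', '__init_subclass__', '__le__', '__lt__', '__module__', '__ne__', '__new__', '__reduce__', '__reduce_ex__', '__repr__', '__setattr__', '__sizeof__', '__str__', '__subclasshook__', '__weakref__', 'tcp_to_grasp']
```

```bash
cat > mv.py <<'E'
from h import *
from scipy.spatial.transform import Rotation as Ro
def toolR(yaw_deg,lean,twist=0):
    # pin frame: x,y,z with yaw; tool x=pin y, y=pin x, z=-pin z ; lean about pin x; twist about pin y
    B=np.array([[0,1,0],[1,0,0],[0,0,-1.]])
    return Ro.from_euler('z',yaw_deg,degrees=True)*Ro.from_euler('y',twist,degrees=True)*Ro.from_euler('x',lean,degrees=True)*Ro.from_matrix(B)
def cur():
    s=get_state();q=s['orientation'];return np.array(s['tcp_pos']),Ro.from_quat([q[1],q[2],q[3],q[0]]),s
def rel(pos,R,base=None):
    p0,R0=(base or cur()[:2])
    return np.round(R0.inv().apply(np.array(pos)-p0)*1000,1),np.round((R0.inv()*R).as_rotvec(degrees=True),1)
G=0.0187
def tcp_for(g,R): return np.array(g)+R.apply([0,0,G])
E
python3 - <<'E'
from mv import *
R=toolR(-10.2,0);print(rel([.475,-.215,.22],R))
E
```

```text
(array([ 410.7, -253.8,   11.3]), array([  0. ,   0. , -66.1]))
```

{"op": "arm_command", "data": {
  "motion": [
    {"x":51,"y":-32,"z":1,"rz":-8},
    {"x":103,"y":-63,"z":3,"rz":-16.5},
    {"x":154,"y":-95,"z":4,"rz":-25},
    {"x":205,"y":-127,"z":6,"rz":-33},
    {"x":257,"y":-159,"z":7,"rz":-41},
    {"x":308,"y":-190,"z":8,"rz":-50},
    {"x":360,"y":-222,"z":10,"rz":-58},
    {"x":411,"y":-254,"z":11,"rz":-66},
    {"x":411,"y":-254,"z":11,"rz":-66},
    {"x":411,"y":-254,"z":11,"rz":-66}
  ]
}}

```text
invalid input at $.motion[0]: expected keys x, y, z, rx, ry, rz, hand
```

```bash
python3 - <<'E'
from mv import *
print(rel([.475,-.215,.22],toolR(-10.2,0)),cur()[2]['clock'],cur()[2]['wrist_force'])
p=shot('wrist','wrist1');p=shot('top','top1');p=shot('side','side1')
E
```

```text
(array([ 410.7, -253.8,   11.3]), array([  0. ,   0. , -66.1])) 0.75 [-0.34219036  0.18790502 -0.88736931]
```

View pics/wrist1.png

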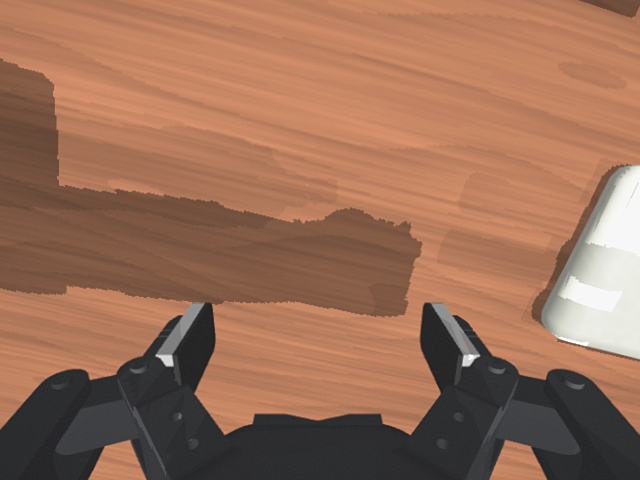

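View pics/side1.png

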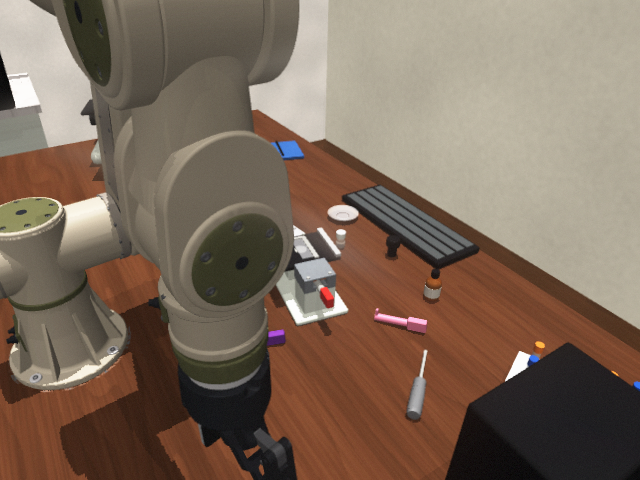

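{"op": "arm_command", "data": {
  "motion": [
    {"x":51,"y":-32,"z":1,"rx":0,"ry":0,"rz":-8,"hand":-1},
    {"x":103,"y":-63,"z":3,"rx":0,"ry":0,"rz":-16.5,"hand":-1},
    {"x":154,"y":-95,"z":4,"rx":0,"ry":0,"rz":-25,"hand":-1},
    {"x":205,"y":-127,"z":6,"rx":0,"ry":0,"rz":-33,"hand":-1},
    {"x":257,"y":-159,"z":7,"rx":0,"ry":0,"rz":-41,"hand":-1},
    {"x":308,"y":-190,"z":8,"rx":0,"ry":0,"rz":-50,"hand":-1},
    {"x":360,"y":-222,"z":10,"rx":0,"ry":0,"rz":-58,"hand":-1},
    {"x":411,"y":-254,"z":11,"rx":0,"ry":0,"rz":-66,"hand":-1},
    {"x":411,"y":-254,"z":11,"rx":0,"ry":0,"rz":-66,"hand":-1},
    {"x":411,"y":-254,"z":11,"rx":0,"ry":0,"rz":-66,"hand":-1}
  ]
}}

```text
clock: 2.15
tcp_pos: [0.4751, -0.2146, 0.2202]
orientation: [-0.0, 0.768, 0.641, -0.0]
wrist_force: [-0.2, -0.6, -0.2]
finger_gap: 0.0858
```

```bash
python3 - <<'E'
from mv import *
print(rel([.475,-.215,.22],toolR(-10.2,0)),cur()[2]['clock'],cur()[2]['wrist_force'],cur()[2]['joint_pos'])
p=shot('wrist','wrist2');p=shot('side','side2')
E
```

```text
(array([-0.4, -0. ,  0.2]), array([-0. ,  0. , -0.1])) 2.15 [-0.18832914 -0.61130034 -0.16417111] [-5.78036280e-01  2.13152867e-01 -1.14327831e-01  1.24363605e+00
 -5.24547477e-04  1.17272389e+00]
```

View pics/wrist2.png

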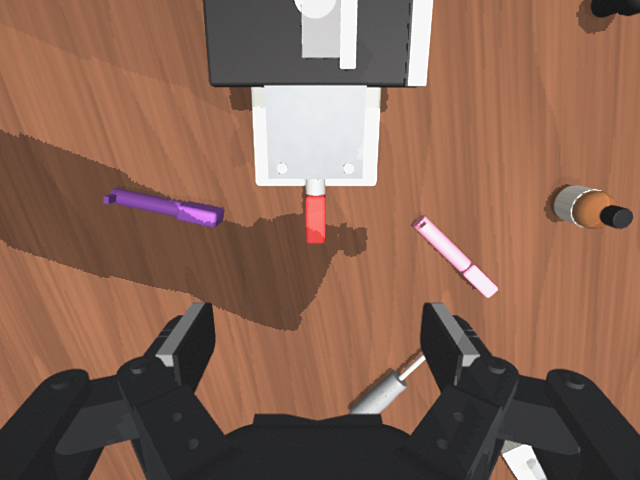

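View pics/side2.png

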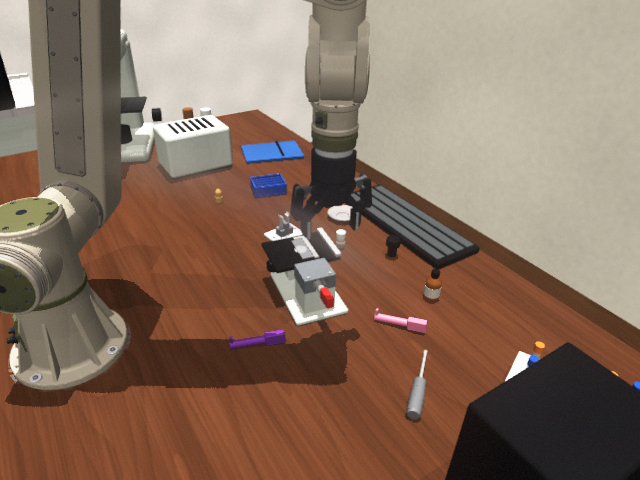

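The wrist view shows the red handle upright at (315,218), directly below the housing at (315,135). The yaw is well matched. I'll measure the handle and housing with this picture.

```bash
python3 - <<'E'
from fit import *
p=pickle.load(open('wrist.pkl','rb'));W=cloud(p);im=p['image'].astype(int)
R=cv2.Rodrigues(np.array(p['rvec'],float))[0];print('cam',-R.T@np.array(p['tvec']).ravel())
red=(im[...,0]>170)&(im[...,1]<110)&(im[...,2]<110);red[:185]=0;red[250:]=0;red[:,:290]=0;red[:,340:]=0
P=W[red];P=P[~np.isnan(P[:,0])];print(red.sum(),np.median(P,0))
C=-R.T@np.array(p['tvec']).ravel()
def onz(u,v,z):
    d=pt(p,u,v,1.)-C;return C+d*(z-C[2])/d[2]
ys=np.mgrid[:480,:640][0]
top=red&(W[...,2]>.083);
c=max(cv2.findContours(top.astype(np.uint8),0,1)[0],key=cv2.contourArea)
Q=np.array([onz(u,v,.088)[:2]*1000 for u,v in c[:,0]],np.float32);print('handle top',cv2.minAreaRect(Q), c[:,0].min(0),c[:,0].max(0))
rect(p,W,(230,80,390,192),.095,.105,'htop')
rect(p,W,(200,10,440,90),.089,.1,'plate')
for v in (180,183,186,188,190,192,194,196,198,215,240,243): print(v,[np.round(W[v,u]*1000) for u in (312,316)])
cv2.imwrite('pics/wc.png',cv2.resize(p['image'][70:260,230:400,::-1],None,fx=4,fy=3,interpolation=3))
E
```

```text
cam [ 0.48816729 -0.13924927  0.36255402]
437 [ 0.47174076 -0.21873182  0.08695198]
handle top ((473.9227294921875, -209.80203247070312), (39.36032485961914, 15.243492126464844), 79.57428741455078) [306 195] [325 243]
htop 9276 [ 485.8 -144.6] [63.4 70.2] 79.58 0.0997782648806928
plate 15440 [490.8 -90.4] [ 49.1 138.5] 79.56 0.09394506765136657
180 [array([ 477., -179.,   83.]), array([ 480., -180.,   83.])]
183 [array([ 476., -182.,   82.]), array([ 479., -182.,   82.])]
186 [array([ 476., -184.,   82.]), array([ 479., -184.,   83.])]
188 [array([ 476., -186.,   81.]), array([ 479., -186.,   83.])]
190 [array([ 475., -187.,   82.]), array([ 478., -188.,   81.])]
192 [array([ 475., -189.,   82.]), array([ 478., -189.,   82.])]
194 [array([ 475., -190.,   83.]), array([ 478., -191.,   83.])]
196 [array([ 475., -191.,   87.]), array([ 478., -192.,   85.])]
198 [array([ 474., -192.,   87.]), array([ 477., -193.,   87.])]
215 [array([ 472., -206.,   88.]), array([ 475., -206.,   89.])]
240 [array([ 468., -226.,   88.]), array([ 471., -227.,   87.])]
243 [array([ 467., -230.,   85.]), array([ 471., -230.,   86.])]
```

View pics/wc.png

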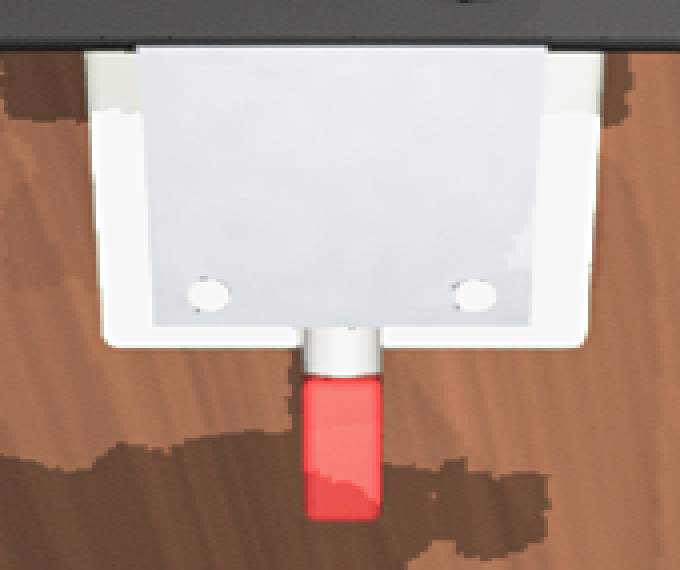

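```bash
python3 - <<'E'
from mv import *
R=toolR(-10.4,15);t=tcp_for([.4736,-.2115,.074],R);print(t,rel(t,R), rel(t+[0,0,.06],R))
E
```

```text
[ 0.4744737  -0.2067396   0.05593719] (array([  8.8,  -1.6, 164.4]), array([-0., 15., -0.])) (array([  8.8,  -1.6, 104.4]), array([-0., 15., -0.]))
```

{"op": "arm_command", "data": {
  "motion": [
    {"x":9,"y":-1.6,"z":35,"rx":0,"ry":5,"rz":0,"hand":-1},
    {"x":9,"y":-1.6,"z":70,"rx":0,"ry":10,"rz":0,"hand":-1},
    {"x":9,"y":-1.6,"z":104,"rx":0,"ry":15,"rz":0,"hand":-1},
    {"x":9,"y":-1.6,"z":125,"rx":0,"ry":15,"rz":0,"hand":-1},
    {"x":9,"y":-1.6,"z":145,"rx":0,"ry":15,"rz":0,"hand":-1},
    {"x":9,"y":-1.6,"z":164.5,"rx":0,"ry":15,"rz":0,"hand":-1},
    {"x":9,"y":-1.6,"z":164.5,"rx":0,"ry":15,"rz":0,"hand":-1}
  ]
}}

```text
clock: 3.12
tcp_pos: [0.4735, -0.2063, 0.0547]
orientation: [-0.085, 0.762, 0.634, 0.1]
wrist_force: [-1.2, 0.4, -0.4]
finger_gap: 0.0852
```

```bash
python3 - <<'E'
from mv import *
R=toolR(-10.4,15);t=tcp_for([.4736,-.2115,.074],R);print(rel(t,R))
p=shot('wrist','wrist3');p=shot('side','side3')
a=cv2.imread('pics/wrist3.png');b=cv2.imread('pics/side3.png')[170:350,220:400]
cv2.imwrite('pics/c3.png',np.hstack([cv2.resize(a,(440,330)),cv2.resize(b,(330,330))]))
E
```

```text
(array([ 0. ,  1.1, -1.3]), array([-0.1, -0.1, -0.1]))
```

View pics/c3.png

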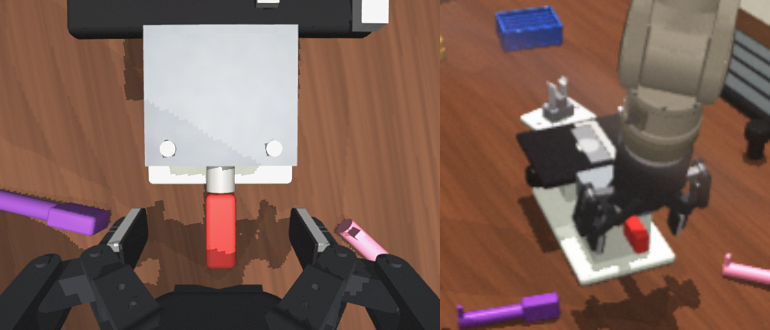

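The handle is centred between the open fingers, so I'll close.

{"op": "arm_command", "data": {
  "motion": [
    {"x":0,"y":0.8,"z":-1,"rx":0,"ry":0,"rz":0,"hand":1},
    {"x":0,"y":0.8,"z":-1,"rx":0,"ry":0,"rz":0,"hand":1},
    {"x":0,"y":0.8,"z":-1,"rx":0,"ry":0,"rz":0,"hand":1},
    {"x":0,"y":0.8,"z":-1,"rx":0,"ry":0,"rz":0,"hand":1},
    {"x":0,"y":0.8,"z":-1,"rx":0,"ry":0,"rz":0,"hand":1},
    {"x":0,"y":0.8,"z":-1,"rx":0,"ry":0,"rz":0,"hand":1},
    {"x":0,"y":0.8,"z":-1,"rx":0,"ry":0,"rz":0,"hand":1},
    {"x":0,"y":0.8,"z":-1,"rx":0,"ry":0,"rz":0,"hand":1}
  ],
  "force": 80
}}

```text
clock: 4.22
tcp_pos: [0.4761, -0.2059, 0.057]
orientation: [-0.084, 0.761, 0.635, 0.1]
wrist_force: [-2.0, 0.8, 4.5]
finger_gap: 0.0148
```

```bash
python3 - <<'E'
from mv import *
R=toolR(-10.4,15);s=cur()[2]
base=(tcp_for([.4736,-.2115,.074],R),R)
p0,R0,_=cur()
print('rel',rel(p0,R0,base),s['wrist_force'],s['ft_torque'],s['finger_gap'],s['joint_pos'])
yp=np.array([np.sin(np.radians(10.4)),np.cos(np.radians(10.4)),0])
print('pull dir in tool',R0.inv().apply(-yp))
# twist rows, twist about pin axis through g, pull d
def row(tw,d):
    Rt=Ro.from_rotvec(yp*np.radians(tw))*R0
    g=p0-R0.apply([0,0,G])
    t=g-yp*d/1000+Rt.apply([0,0,G])
    return rel(t,Rt,(p0,R0))
for tw in(0,5,10,15,20,25,30,-10,-20,-30): print(tw,row(tw,0),row(tw,6)[0])
E
```

```text
rel (array([ 1.4,  1.5, -0.7]), array([ 0. ,  0. , -0.1])) [-1.99009058  0.75367869  4.4793115 ] [0.3064927  0.08212113 0.02460044] 0.014831835685854292 [-0.69671895  0.40853548 -0.29590211  0.99784073  0.22731925  1.03905166]
pull dir in tool [-0.96586367 -0.00147255 -0.25904673]
0 (array([0., 0., 0.]), array([0., 0., 0.])) [-5.8 -0.  -1.6]
5 (array([ 0. , -1.6, -0.1]), array([4.8, 0. , 1.3])) [-5.8 -1.6 -1.6]
10 (array([ 0.1, -3.1, -0.3]), array([9.7, 0. , 2.6])) [-5.7 -3.1 -1.8]
15 (array([ 0.2, -4.7, -0.6]), array([14.5,  0. ,  3.9])) [-5.6 -4.7 -2.1]
20 (array([ 0.3, -6.2, -1.1]), array([19.3,  0. ,  5.2])) [-5.5 -6.2 -2.6]
25 (array([ 0.5, -7.6, -1.6]), array([24.1,  0. ,  6.5])) [-5.3 -7.6 -3.2]
30 (array([ 0.6, -9. , -2.3]), array([29. ,  0. ,  7.8])) [-5.2 -9.  -3.9]
-10 (array([ 0.1,  3.1, -0.3]), array([-9.7, -0. , -2.6])) [-5.7  3.1 -1.8]
-20 (array([ 0.3,  6.2, -1.1]), array([-19.3,  -0. ,  -5.2])) [-5.5  6.2 -2.6]
-30 (array([ 0.6,  9. , -2.3]), array([-29. ,  -0. ,  -7.8])) [-5.2  9.  -3.9]
```

{"op": "arm_command", "data": {
  "motion": [
    {"x":-1.9,"y":0,"z":-0.5,"rx":0,"ry":0,"rz":0,"hand":1},
    {"x":-3.9,"y":0,"z":-1,"rx":0,"ry":0,"rz":0,"hand":1},
    {"x":-4.8,"y":0,"z":-1.3,"rx":0,"ry":0,"rz":0,"hand":1},
    {"x":-4.8,"y":0,"z":-1.3,"rx":0,"ry":0,"rz":0,"hand":1}
  ]
}}

```text
clock: 4.72
tcp_pos: [0.4754, -0.2088, 0.0568]
orientation: [-0.085, 0.761, 0.635, 0.102]
wrist_force: [2.7, 8.9, 4.9]
finger_gap: 0.0149
```

```bash
cat > st.py <<'E'
from mv import *
# reference grasp start
p0=np.array([0.4761,-0.2059,0.057]);R0=toolR(-10.4,15);g0=p0-R0.apply([0,0,G])
yp=np.array([np.sin(np.radians(10.4)),np.cos(np.radians(10.4)),0]);xp=np.array([yp[1],-yp[0],0])
p,R,s=cur();g=p-R.apply([0,0,G]);
tw=(R*R0.inv()).as_rotvec(degrees=True)
F=s['wrist_force'];T=s['ft_torque']
print('t %.2f pull %.2f mm side %.2f up %.2f twist %.1f (rv %s)'%(s['clock'],-(g-g0)@yp*1000,(g-g0)@xp*1000,(g-g0)[2]*1000,tw@yp,np.round(tw,1)),'F pullres %.1f side %.1f up %.1f'%(F@yp,F@xp,F[2]),'T about pin %.2f'%(T@yp),'gap',round(s['finger_gap']*1e3,2))
E
python3 st.py
```

```text
t 4.72 pull 3.08 mm side -0.16 up -0.20 twist -0.0 (rv [ 0.2 -0.1  0.1]) F pullres 9.2 side 1.1 up 4.9 T about pin -0.30 gap 14.91
```

{"op": "arm_command", "data": {
  "motion": [
    {"x":0,"y":-1.6,"z":-0.1,"rx":4.8,"ry":0,"rz":1.3,"hand":1},
    {"x":0.1,"y":-3.1,"z":-0.3,"rx":9.7,"ry":0,"rz":2.6,"hand":1},
    {"x":0.2,"y":-4.7,"z":-0.6,"rx":14.5,"ry":0,"rz":3.9,"hand":1},
    {"x":0.3,"y":-6.2,"z":-1.1,"rx":19.3,"ry":0,"rz":5.2,"hand":1},
    {"x":0.4,"y":-6.8,"z":-1.3,"rx":21.2,"ry":0,"rz":5.7,"hand":1},
    {"x":0.4,"y":-6.8,"z":-1.3,"rx":21.2,"ry":0,"rz":5.7,"hand":1}
  ]
}}

```text
clock: 5.48
tcp_pos: [0.468, -0.2075, 0.058]
orientation: [-0.23, 0.762, 0.604, -0.022]
wrist_force: [-0.2, 9.0, 6.5]
finger_gap: 0.0149
```

```bash
python3 st.py
```

```text
t 5.47 pull 3.06 mm side -0.81 up -0.40 twist 22.2 (rv [ 4.2 21.8  0.2]) F pullres 8.8 side -1.8 up 6.5 T about pin 0.21 gap 14.87
```

{"op": "arm_command", "data": {
  "motion": [
    {"x":0,"y":-1.0,"z":0,"rx":2.9,"ry":0,"rz":0.8,"hand":1},
    {"x":0,"y":-1.9,"z":-0.1,"rx":5.8,"ry":0,"rz":1.6,"hand":1},
    {"x":0,"y":-1.9,"z":-0.1,"rx":5.8,"ry":0,"rz":1.6,"hand":1}
  ]
}}

```text
clock: 5.85
tcp_pos: [0.466, -0.2071, 0.0588]
orientation: [-0.268, 0.758, 0.592, -0.056]
wrist_force: [-0.5, 8.7, 6.1]
finger_gap: 0.0149
```

```bash
python3 st.py
```

```text
t 5.85 pull 3.07 mm side -1.18 up -0.40 twist 28.2 (rv [ 5.3 27.7  0.1]) F pullres 8.5 side -2.0 up 6.1 T about pin 0.35 gap 14.94
```

```bash
cat > rows.py <<'E'
from mv import *
import sys
a=np.array([.966,0,.259])
def row(D,d):
    Rt=Ro.from_rotvec(a*np.radians(D));sh=Rt.apply([0,0,18.7])-[0,0,18.7]-a*d
    return np.round(sh,1),np.round(Rt.as_rotvec(degrees=True),1)
for x in sys.argv[1:]:
    D,d=map(float,x.split(','));print(x,*row(D,d))
E
python3 rows.py -9,0 -18,0 -27,0 -36,0 -45,0 -50,0
```

```text
-9,0 [ 0.1  2.8 -0.2] [-8.7 -0.  -2.3]
-18,0 [ 0.2  5.6 -0.9] [-17.4  -0.   -4.7]
-27,0 [ 0.5  8.2 -1.9] [-26.1  -0.   -7. ]
-36,0 [ 0.9 10.6 -3.3] [-34.8  -0.   -9.3]
-45,0 [ 1.4 12.8 -5.1] [-43.5  -0.  -11.7]
-50,0 [ 1.7 13.8 -6.2] [-48.3  -0.  -13. ]
```

{"op": "arm_command", "data": {
  "motion": [
    {"x":0.1,"y":2.8,"z":-0.2,"rx":-8.7,"ry":0,"rz":-2.3,"hand":1},
    {"x":0.2,"y":5.6,"z":-0.9,"rx":-17.4,"ry":0,"rz":-4.7,"hand":1},
    {"x":0.5,"y":8.2,"z":-1.9,"rx":-26.1,"ry":0,"rz":-7.0,"hand":1},
    {"x":0.9,"y":10.6,"z":-3.3,"rx":-34.8,"ry":0,"rz":-9.3,"hand":1},
    {"x":1.4,"y":12.8,"z":-5.1,"rx":-43.5,"ry":0,"rz":-11.7,"hand":1},
    {"x":1.7,"y":13.8,"z":-6.2,"rx":-48.3,"ry":0,"rz":-13,"hand":1},
    {"x":1.7,"y":13.8,"z":-6.2,"rx":-48.3,"ry":0,"rz":-13,"hand":1}
  ]
}}

```text
clock: 6.72
tcp_pos: [0.4808, -0.2122, 0.0578]
orientation: [0.064, 0.732, 0.642, 0.219]
wrist_force: [1.6, 1.1, -1.4]
finger_gap: 0.0147
```

```bash
python3 st.py; python3 rows.py -3,0 -6,0 -9,0 0,3 0,6 0,8
```

```text
t 6.72 pull 5.32 mm side -1.04 up -0.50 twist -22.0 (rv [ -4.  -21.7  -0. ]) F pullres 1.4 side 1.4 up -1.4 T about pin 0.20 gap 14.66
-3,0 [ 0.   0.9 -0. ] [-2.9 -0.  -0.8]
-6,0 [ 0.   1.9 -0.1] [-5.8 -0.  -1.6]
-9,0 [ 0.1  2.8 -0.2] [-8.7 -0.  -2.3]
0,3 [-2.9  0.  -0.8] [0. 0. 0.]
0,6 [-5.8  0.  -1.6] [0. 0. 0.]
0,8 [-7.7  0.  -2.1] [0. 0. 0.]
```

{"op": "arm_command", "data": {
  "motion": [
    {"x":-1.4,"y":0,"z":-0.4,"rx":0,"ry":0,"rz":0,"hand":1},
    {"x":-2.9,"y":0,"z":-0.8,"rx":0,"ry":0,"rz":0,"hand":1},
    {"x":-4.3,"y":0,"z":-1.2,"rx":0,"ry":0,"rz":0,"hand":1},
    {"x":-5.8,"y":0,"z":-1.6,"rx":0,"ry":0,"rz":0,"hand":1},
    {"x":-7.7,"y":0,"z":-2.1,"rx":0,"ry":0,"rz":0,"hand":1},
    {"x":-7.7,"y":0,"z":-2.1,"rx":0,"ry":0,"rz":0,"hand":1}
  ]
}}

```text
clock: 7.48
tcp_pos: [0.4803, -0.2201, 0.0581]
orientation: [0.064, 0.731, 0.643, 0.22]
wrist_force: [0.7, -0.7, -1.1]
finger_gap: 0.0146
```

```bash
python3 st.py
```

```text
t 7.47 pull 13.19 mm side -0.10 up -0.17 twist -22.0 (rv [ -4.  -21.7   0.1]) F pullres -0.5 side 0.9 up -1.1 T about pin 0.43 gap 14.59
```

{"op": "arm_command", "data": {
  "motion": [
    {"x":-1.9,"y":0,"z":-0.5,"rx":0,"ry":0,"rz":0,"hand":1},
    {"x":-3.9,"y":0,"z":-1,"rx":0,"ry":0,"rz":0,"hand":1},
    {"x":-5.8,"y":0,"z":-1.6,"rx":0,"ry":0,"rz":0,"hand":1},
    {"x":-7.2,"y":0,"z":-2,"rx":0,"ry":0,"rz":0,"hand":1},
    {"x":-7.2,"y":0,"z":-2,"rx":0,"ry":0,"rz":0,"hand":1}
  ]
}}

```text
clock: 8.1
tcp_pos: [0.479, -0.2255, 0.0581]
orientation: [0.062, 0.731, 0.643, 0.221]
wrist_force: [3.3, 5.8, -1.9]
finger_gap: 0.0148
```

```bash
python3 st.py;python3 rows.py 9,0 18,0 27,0 36,0 41,0 46,0 
```

```text
t 8.10 pull 18.78 mm side -0.41 up -0.26 twist -22.1 (rv [ -3.8 -21.7   0.1]) F pullres 6.3 side 2.2 up -1.9 T about pin 0.01 gap 14.83
9,0 [ 0.1 -2.8 -0.2] [8.7 0.  2.3]
18,0 [ 0.2 -5.6 -0.9] [17.4  0.   4.7]
27,0 [ 0.5 -8.2 -1.9] [26.1  0.   7. ]
36,0 [  0.9 -10.6  -3.3] [34.8  0.   9.3]
41,0 [  1.1 -11.9  -4.3] [39.6  0.  10.6]
46,0 [  1.4 -13.   -5.3] [44.4  0.  11.9]
```

Stopped at the second ridge with 6 N of pull. I'll sweep to the opposite side.

{"op": "arm_command", "data": {
  "motion": [
    {"x":-0.4,"y":-2.8,"z":-0.3,"rx":8.7,"ry":0,"rz":2.3,"hand":1},
    {"x":-0.3,"y":-5.6,"z":-1.0,"rx":17.4,"ry":0,"rz":4.7,"hand":1},
    {"x":0,"y":-8.2,"z":-2.0,"rx":26.1,"ry":0,"rz":7,"hand":1},
    {"x":0.4,"y":-10.6,"z":-3.4,"rx":34.8,"ry":0,"rz":9.3,"hand":1},
    {"x":0.8,"y":-12.4,"z":-4.8,"rx":41.5,"ry":0,"rz":11.1,"hand":1},
    {"x":0.8,"y":-12.4,"z":-4.8,"rx":41.5,"ry":0,"rz":11.1,"hand":1}
  ]
}}

```text
clock: 8.85
tcp_pos: [0.4658, -0.2243, 0.0568]
orientation: [-0.223, 0.763, 0.607, -0.017]
wrist_force: [-2.3, 1.3, 1.7]
finger_gap: 0.0149
```

```bash
python3 st.py
```

```text
t 8.85 pull 20.02 mm side -0.30 up -1.43 twist 21.2 (rv [ 3.9 20.8  0.2]) F pullres 0.9 side -2.5 up 1.7 T about pin 0.25 gap 14.9
```

{"op": "arm_command", "data": {
  "motion": [
    {"x":-1.4,"y":0,"z":-0.4,"rx":0,"ry":0,"rz":0,"hand":1},
    {"x":-2.9,"y":0,"z":-0.8,"rx":0,"ry":0,"rz":0,"hand":1},
    {"x":-4.3,"y":0,"z":-1.2,"rx":0,"ry":0,"rz":0,"hand":1},
    {"x":-5.8,"y":0,"z":-1.6,"rx":0,"ry":0,"rz":0,"hand":1},
    {"x":-7.7,"y":0,"z":-2.1,"rx":0,"ry":0,"rz":0,"hand":1},
    {"x":-7.7,"y":0,"z":-2.1,"rx":0,"ry":0,"rz":0,"hand":1}
  ]
}}

```text
clock: 9.6
tcp_pos: [0.4641, -0.2335, 0.0583]
orientation: [-0.22, 0.764, 0.606, -0.017]
wrist_force: [-2.3, 1.3, 0.4]
finger_gap: 0.0147
```

```bash
python3 st.py
```

```text
t 9.60 pull 29.26 mm side -0.39 up 0.08 twist 20.9 (rv [ 3.7 20.6  0.1]) F pullres 0.9 side -2.5 up 0.4 T about pin 0.19 gap 14.7
```

{"op": "arm_command", "data": {
  "motion": [
    {"x":-1.9,"y":0,"z":-0.5,"rx":0,"ry":0,"rz":0,"hand":1},
    {"x":-3.9,"y":0,"z":-1,"rx":0,"ry":0,"rz":0,"hand":1},
    {"x":-5.8,"y":0,"z":-1.6,"rx":0,"ry":0,"rz":0,"hand":1},
    {"x":-7.2,"y":0,"z":-2,"rx":0,"ry":0,"rz":0,"hand":1},
    {"x":-7.2,"y":0,"z":-2,"rx":0,"ry":0,"rz":0,"hand":1}
  ]
}}

```text
clock: 10.22
tcp_pos: [0.4631, -0.239, 0.058]
orientation: [-0.221, 0.764, 0.606, -0.016]
wrist_force: [-1.0, 7.5, -1.3]
finger_gap: 0.0149
```

```bash
python3 st.py;python3 rows.py -7,0 -14,0 -21,0 -28,0
```

```text
t 10.22 pull 34.99 mm side -0.37 up -0.20 twist 20.9 (rv [ 3.9 20.6  0.1]) F pullres 7.2 side -2.3 up -1.3 T about pin -0.09 gap 14.95
-7,0 [ 0.   2.2 -0.1] [-6.8 -0.  -1.8]
-14,0 [ 0.1  4.4 -0.5] [-13.5  -0.   -3.6]
-21,0 [ 0.3  6.5 -1.2] [-20.3  -0.   -5.4]
-28,0 [ 0.5  8.5 -2. ] [-27.   -0.   -7.3]
```

Third ridge reached. I'll turn back to upright.

{"op": "arm_command", "data": {
  "motion": [
    {"x":0,"y":2.2,"z":-0.1,"rx":-6.8,"ry":0,"rz":-1.8,"hand":1},
    {"x":0.1,"y":4.4,"z":-0.5,"rx":-13.5,"ry":0,"rz":-3.6,"hand":1},
    {"x":0.3,"y":6.5,"z":-1.2,"rx":-20.3,"ry":0,"rz":-5.4,"hand":1},
    {"x":0.3,"y":6.5,"z":-1.2,"rx":-20.3,"ry":0,"rz":-5.4,"hand":1}
  ]
}}

```text
clock: 10.72
tcp_pos: [0.4684, -0.2417, 0.0576]
orientation: [-0.082, 0.762, 0.635, 0.1]
wrist_force: [-0.7, 1.8, -3.5]
finger_gap: 0.0149
```

```bash
python3 st.py
```

```text
t 10.72 pull 36.52 mm side -1.12 up 0.61 twist -0.1 (rv [-0.1 -0.1 -0. ]) F pullres 1.6 side -1.1 up -3.5 T about pin 0.15 gap 14.94
```

{"op": "arm_command", "data": {
  "motion": [
    {"x":-1.4,"y":0,"z":-0.4,"rx":0,"ry":0,"rz":0,"hand":1},
    {"x":-2.9,"y":0,"z":-0.8,"rx":0,"ry":0,"rz":0,"hand":1},
    {"x":-4.3,"y":0,"z":-1.2,"rx":0,"ry":0,"rz":0,"hand":1},
    {"x":-5.8,"y":0,"z":-1.6,"rx":0,"ry":0,"rz":0,"hand":1},
    {"x":-7.7,"y":0,"z":-2.1,"rx":0,"ry":0,"rz":0,"hand":1},
    {"x":-7.7,"y":0,"z":-2.1,"rx":0,"ry":0,"rz":0,"hand":1}
  ]
}}

```text
clock: 11.48
tcp_pos: [0.4681, -0.2502, 0.057]
orientation: [-0.082, 0.761, 0.635, 0.1]
wrist_force: [-2.4, 1.8, -2.0]
finger_gap: 0.0148
```

```bash
python3 st.py
```

```text
t 11.47 pull 44.97 mm side 0.10 up 0.02 twist -0.1 (rv [-0.1 -0.1  0. ]) F pullres 1.3 side -2.7 up -2.0 T about pin 0.42 gap 14.79
```

{"op": "arm_command", "data": {
  "motion": [
    {"x":-2,"y":0,"z":-0.5,"rx":0,"ry":0,"rz":0,"hand":1},
    {"x":-4,"y":0,"z":-1.1,"rx":0,"ry":0,"rz":0,"hand":1},
    {"x":-6,"y":0,"z":-1.6,"rx":0,"ry":0,"rz":0,"hand":1},
    {"x":-9,"y":0,"z":-2.4,"rx":0,"ry":0,"rz":0,"hand":1},
    {"x":-13,"y":0,"z":-3.5,"rx":0,"ry":0,"rz":0,"hand":1},
    {"x":-18,"y":0,"z":-4.8,"rx":0,"ry":0,"rz":0,"hand":1},
    {"x":-24,"y":0,"z":-6.4,"rx":0,"ry":0,"rz":0,"hand":1},
    {"x":-30,"y":0,"z":-8,"rx":0,"ry":0,"rz":0,"hand":1},
    {"x":-30,"y":0,"z":-8,"rx":0,"ry":0,"rz":0,"hand":1}
  ]
}}

```text
clock: 12.6
tcp_pos: [0.4624, -0.2808, 0.057]
orientation: [-0.083, 0.762, 0.635, 0.101]
wrist_force: [-0.2, -0.4, -0.7]
finger_gap: 0.015
```

```bash
python3 st.py; python3 - <<'E'
from h import *
shot('wrist','wrist4');shot('side','side4')
a=cv2.imread('pics/wrist4.png');b=cv2.imread('pics/side4.png')[190:370,220:400]
cv2.imwrite('pics/c4.png',np.hstack([cv2.resize(a,(440,330)),cv2.resize(b,(330,330))]))
E
```

```text
t 12.60 pull 76.14 mm side 0.03 up -0.01 twist -0.1 (rv [-0.1 -0.1  0. ]) F pullres -0.4 side -0.2 up -0.7 T about pin 0.01 gap 14.99
```

View pics/c4.png

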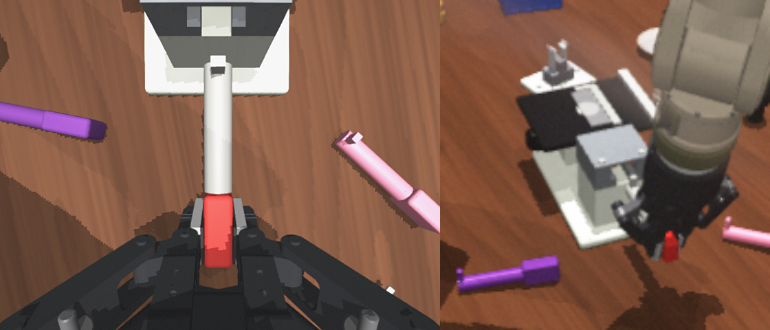

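The pin is out, with the ear visible near its tip, held straight in the jaws. Next I'll measure its pose in the hand.

```bash
python3 - <<'E'
from mv import *
p=pickle.load(open('wrist.pkl','rb'));W=cloud(p);im=p['image']
P0,R0,s=cur()
g=P0-R0.apply([0,0,G])
yaw=-10.4;yp=np.array([np.sin(np.radians(10.4)),np.cos(np.radians(10.4)),0]);xp=np.array([yp[1],-yp[0],0])
L=(W-g);X=L@xp*1000;Y=L@yp*1000;Z=L[...,2]*1000
m=(abs(X)<14)&(Y>8)&(Y<100)&(Z>-10)&(Z<25)
for y in range(8,100,4):
    q=m&(abs(Y-y)<2)
    if q.sum()<5: continue
    zt=np.percentile(Z[q],90)
    print(y,q.sum(),'xmin %.1f xmax %.1f xmed %.1f ztop %.1f'%(X[q].min(),X[q].max(),np.median(X[q]),zt), im[q].mean(0).astype(int))
R=cv2.Rodrigues(np.array(p['rvec'],float))[0];print('cam',-R.T@np.array(p['tvec']).ravel())
cl=pickle.load(open('top.pkl','rb'))
E
```

```text
8 499 xmin -14.0 xmax 13.8 xmed 0.2 ztop 13.4 [185 119 117]
12 754 xmin -14.0 xmax 13.8 xmed -0.2 ztop 13.5 [205 115 111]
16 497 xmin -8.4 xmax 7.7 xmed -0.5 ztop 13.6 [235  95  90]
20 518 xmin -8.4 xmax 7.3 xmed -0.5 ztop 11.5 [196 157 152]
24 434 xmin -8.3 xmax 7.3 xmed -0.5 ztop 8.5 [214 213 208]
28 436 xmin -8.3 xmax 7.3 xmed -0.5 ztop 8.5 [214 213 209]
32 442 xmin -8.3 xmax 7.3 xmed -0.5 ztop 8.4 [215 214 209]
36 443 xmin -8.2 xmax 7.3 xmed -0.5 ztop 8.6 [214 213 209]
40 415 xmin -8.2 xmax 7.3 xmed -0.5 ztop 8.7 [215 214 210]
44 450 xmin -8.2 xmax 7.2 xmed -0.5 ztop 8.7 [215 214 210]
48 448 xmin -8.1 xmax 7.2 xmed -0.5 ztop 8.8 [218 217 213]
52 444 xmin -8.1 xmax 7.2 xmed -0.5 ztop 8.9 [220 220 216]
56 447 xmin -8.1 xmax 7.2 xmed -0.5 ztop 8.9 [222 222 218]
60 449 xmin -8.1 xmax 7.2 xmed -0.5 ztop 9.0 [223 222 219]
64 447 xmin -8.1 xmax 7.2 xmed -0.4 ztop 9.0 [223 222 219]
68 449 xmin -8.0 xmax 7.2 xmed -0.4 ztop 9.2 [223 223 219]
72 458 xmin -8.1 xmax 7.2 xmed -0.4 ztop 9.0 [223 223 219]
76 445 xmin -8.0 xmax 7.2 xmed -0.4 ztop 9.2 [224 223 220]
80 482 xmin -8.0 xmax 7.2 xmed -0.4 ztop 9.5 [213 212 208]
84 711 xmin -8.5 xmax 7.2 xmed -0.4 ztop 21.4 [184 183 181]
88 247 xmin -8.5 xmax 7.1 xmed -0.8 ztop 21.3 [217 216 213]
cam [ 0.46810052 -0.24424351  0.21452681]
```

```bash
cat > plan.py <<'E'
from mv import *
def gfor(o,yaw):
    a=np.radians(yaw);yp=np.array([-np.sin(a),np.cos(a),0]);xp=np.array([yp[1],-yp[0],0])
    return np.array(o)-.044*yp+.0004*xp-[0,0,.0006],yp,xp
def target(o,yaw,lean=15):
    R=toolR(yaw,lean);return tcp_for(gfor(o,yaw)[0],R),R
E
python3 - <<'E'
from plan import *
c=np.array([.5676,.1381,0]);_,yp,xp=gfor(c,7.7)
o=c-.09*yp+[0,0,.17]
t,R=target(o,7.7);P0,R0,_=cur()
print(rel(P0+[0,0,.095],R0)[0]); print(t,rel(t,R),np.linalg.norm(t-P0-[0,0,.095]))
A=P0+[0,0,.095]
for f in np.linspace(0,1,8)[1:]:
    Rf=Ro.from_rotvec((R*R0.inv()).as_rotvec()*f)*R0;print(*rel(A+(t-A)*f,Rf))
E
```

```text
[ 24.6   0.2 -91.8]
[0.58530206 0.01015812 0.15133719] (array([321.6,  68.9, -11.5]), array([  4.8,   0. , -17.4])) 0.3152731711364116
[ 67.   10.  -80.3] [ 0.7  0.  -2.5]
[109.4  19.8 -68.8] [ 1.4  0.  -5. ]
[151.9  29.6 -57.4] [ 2.   0.  -7.5]
[194.3  39.5 -45.9] [  2.7   0.  -10. ]
[236.7  49.3 -34.5] [  3.4   0.  -12.4]
[279.2  59.1 -23. ] [  4.1   0.  -14.9]
[321.6  68.9 -11.5] [  4.8   0.  -17.4]
```

{"op": "arm_command", "data": {
  "motion": [
    {"x":12,"y":0,"z":-46,"rx":0,"ry":0,"rz":0,"hand":1},
    {"x":25,"y":0,"z":-92,"rx":0,"ry":0,"rz":0,"hand":1},
    {"x":67,"y":10,"z":-80,"rx":0.7,"ry":0,"rz":-2.5,"hand":1},
    {"x":109,"y":20,"z":-69,"rx":1.4,"ry":0,"rz":-5,"hand":1},
    {"x":152,"y":29.5,"z":-57.5,"rx":2,"ry":0,"rz":-7.5,"hand":1},
    {"x":194,"y":39.5,"z":-46,"rx":2.7,"ry":0,"rz":-10,"hand":1},
    {"x":237,"y":49,"z":-34.5,"rx":3.4,"ry":0,"rz":-12.4,"hand":1},
    {"x":279,"y":59,"z":-23,"rx":4.1,"ry":0,"rz":-15,"hand":1},
    {"x":321.5,"y":69,"z":-11.5,"rx":4.8,"ry":0,"rz":-17.4,"hand":1},
    {"x":321.5,"y":69,"z":-11.5,"rx":4.8,"ry":0,"rz":-17.4,"hand":1}
  ]
}}

```text
clock: 13.95
tcp_pos: [0.5857, 0.0134, 0.1511]
orientation: [-0.099, 0.65, 0.748, 0.085]
wrist_force: [-0.7, -0.6, -1.4]
finger_gap: 0.0147
```

```bash
python3 - <<'E'
from plan import *
c=np.array([.5676,.1381,0]);_,yp,xp=gfor(c,7.7)
t,R=target(c-.09*yp+[0,0,.17],7.7);print(rel(t,R),get_state()['clock'])
p=shot('wrist','wrist5')
import fit
W=cloud(p)
print([(r['at'],r['score']) for r in finder.find_in(p,'clip')])
E
```

```text
(array([-3. , -0.9, -1. ]), array([-0.1,  0. ,  0.3])) 13.95
[([293.5, 109.3], 0.78)]
```

View pics/wrist5.png

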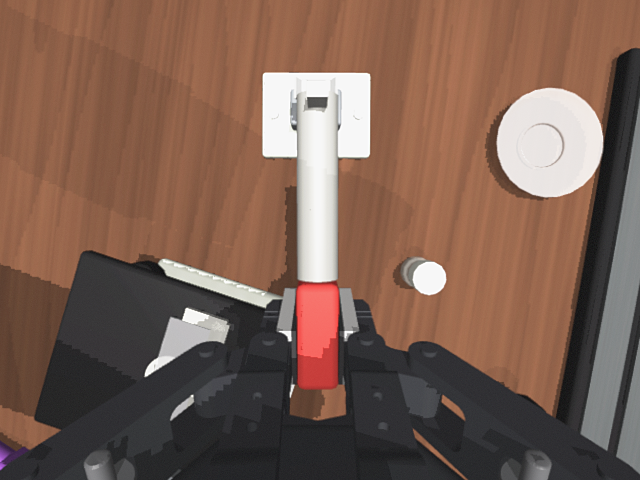

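The clip foot shows at (263–370, 72–157) with the two finger tops at (293,105) and (338,105), roughly in line with the shank. I'll refine the clip pose from this view.

```bash
python3 - <<'E'
from plan import *
import fit
p=pickle.load(open('wrist.pkl','rb'));W=cloud(p);im=p['image']
m=np.zeros((480,640),bool);m[50:180,240:400]=1
m&=(W[...,2]>.006)&(W[...,2]<.08)
Q=W[m]
# foot via outline of rays on z=10
C=-cv2.Rodrigues(np.array(p['rvec'],float))[0].T@np.array(p['tvec']).ravel()
f=m&(W[...,2]<.014)
ctr=max(cv2.findContours(cv2.morphologyEx(f.astype(np.uint8),cv2.MORPH_OPEN,np.ones((3,3))),0,1)[0],key=cv2.contourArea)
for z in(.010,):
    pts=[]
    for k in cv2.findContours(cv2.morphologyEx(f.astype(np.uint8),cv2.MORPH_OPEN,np.ones((3,3))),0,1)[0]:
        for u,v in k[:,0]:
            d=pt(p,u,v,1.)-C;pts.append((C+d*(z-C[2])/d[2])[:2]*1000)
    r=cv2.minAreaRect(np.array(pts,np.float32));print(r)
cz=np.array([r[0][0]/1000,r[0][1]/1000,0])
ang=r[2] if r[2]<45 else r[2]-90
_,yp,xp=gfor(cz,ang)
L=W-cz;X=L@xp*1000;Y=L@yp*1000;Z=W[...,2]*1000
h=m&(Z>60)&(Z<80)
for sgn in(-1,1):
    q=h&(sgn*X>0);print(q.sum(),np.round([X[q].min(),X[q].max(),Y[q].min(),Y[q].max(),Z[q].max()],1), np.round(np.median(Y[q]),1))
# pin axis in this view
P0,R0,_=cur();g=P0-R0.apply([0,0,G])
tx=R0.apply([1,0,0]);a=np.degrees(np.arctan2(-tx[0],tx[1]));print('tool yaw',a)
_,yq,xq=gfor(g,a);l=W-g;X2=l@xq*1000;Y2=l@yq*1000;Z2=l[...,2]*1000
for y in(30,45,60,75):
    q=(abs(Y2-y)<3)&(abs(X2)<14)&(Z2>-10)&(Z2<15);print(y,X2[q].min(),X2[q].max(),np.percentile(Z2[q],90))
E
```

```text
((566.6483764648438, 137.0742950439453), (89.33448791503906, 68.89559936523438), 7.9083380699157715)
202 [-14.5  -6.5  -6.    8.5  70.5] 3.0
142 [ 6.3 14.2 -2.9  8.8 69.5] 3.6
tool yaw 7.76435688494048
30 -7.826919923402772 7.755637745032801 8.547236899951988
45 -7.75871822609551 7.661076503167528 8.717229022773399
60 -7.732489676583584 7.5772871381371125 8.930643984704083
75 -7.706469799792862 7.514098086400032 9.154912001575422
```

```bash
sed -i 's/+.0004\*xp-\[0,0,.0006\]/+.0001*xp-[0,0,.0008]/' plan.py; python3 - <<'E'
from plan import *
c=np.array([.5667,.1372,0]);_,yp,xp=gfor(c,7.85)
for z in(.14,.085,.075,.055):
    t,R=target(c+.004*yp+[0,0,z],7.85);print(z,rel(t,R),t)
E
```

```text
0.14 (array([81.7, -0.8, 52.8]), array([-0.1,  0. , -0.1])) [0.57160123 0.10238306 0.12113719]
0.085 (array([ 67.5,  -0.7, 105.9]), array([-0.1,  0. , -0.1])) [0.57160123 0.10238306 0.06613719]
0.075 (array([ 64.9,  -0.7, 115.6]), array([-0.1,  0. , -0.1])) [0.57160123 0.10238306 0.05613719]
0.055 (array([ 59.8,  -0.6, 134.9]), array([-0.1,  0. , -0.1])) [0.57160123 0.10238306 0.03613719]
```

{"op": "arm_command", "data": {
  "motion": [
    {"x":41,"y":-0.4,"z":27,"rx":0,"ry":0,"rz":0,"hand":1},
    {"x":82,"y":-0.8,"z":53,"rx":0,"ry":0,"rz":0,"hand":1},
    {"x":77,"y":-0.8,"z":71,"rx":0,"ry":0,"rz":0,"hand":1},
    {"x":72,"y":-0.8,"z":88,"rx":0,"ry":0,"rz":0,"hand":1},
    {"x":67.5,"y":-0.7,"z":106,"rx":0,"ry":0,"rz":0,"hand":1},
    {"x":67.5,"y":-0.7,"z":106,"rx":0,"ry":0,"rz":0,"hand":1},
    {"x":67.5,"y":-0.7,"z":106,"rx":0,"ry":0,"rz":0,"hand":1}
  ],
  "force": 120
}}

```text
clock: 14.92
tcp_pos: [0.5724, 0.101, 0.0669]
orientation: [-0.098, 0.653, 0.746, 0.086]
wrist_force: [-0.4, 0.4, -0.9]
finger_gap: 0.0142
```

```bash
cat > chk.py <<'E'
from plan import *
c=np.array([.5667,.1372,0]);_,yp,xp=gfor(c,7.85)
for z in(.085,.055):
    t,R=target(c+.004*yp+[0,0,z],7.85);print(z,rel(t,R))
s=get_state();P0,R0,_=cur();g=P0-R0.apply([0,0,G]);print(s['clock'],'gap',s['finger_gap'],'axis z est at grasp',g[2]+.0008,'F x %.1f y %.1f z %.1f'%(s['wrist_force']@xp,s['wrist_force']@yp,s['wrist_force'][2]),s['ft_torque'])
E
python3 chk.py; python3 - <<'E'
from h import *
shot('wrist','wrist6');shot('side','side6')
a=cv2.imread('pics/wrist6.png')[40:440,160:480];b=cv2.imread('pics/side6.png')[150:290,220:380]
cv2.imwrite('pics/c6.png',np.hstack([cv2.resize(a,(400,500)),cv2.resize(b,(400,500))]))
E
```

```text
0.085 (array([ 1.2, -0.6,  1.2]), array([ 0. ,  0. , -0.2]))
0.055 (array([-6.5, -0.6, 30.1]), array([ 0. ,  0. , -0.2]))
14.925 gap 0.014216187659627058 axis z est at grasp 0.08579648601145813 F x -0.3 y 0.4 z -0.9 [-0.42511508 -0.03493952  0.0054711 ]
```

View pics/c6.png

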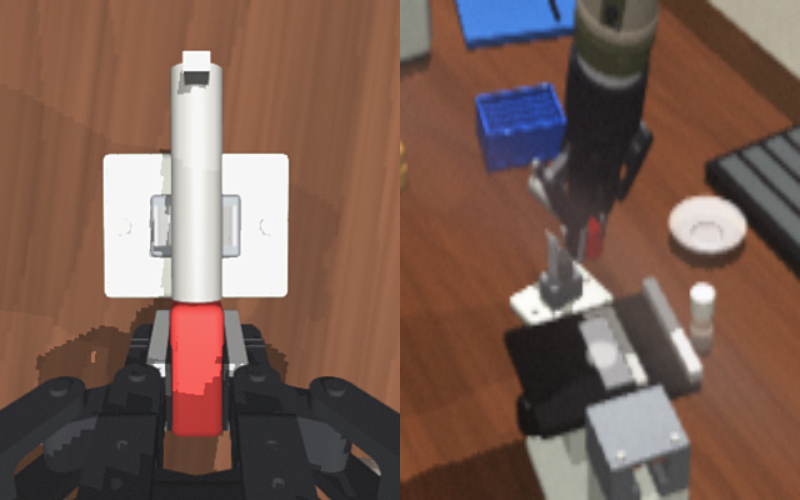

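Foot centre and shank centre agree within a pixel (196 against 196.5 in the crop), so the sideways alignment is good. Pressing down now.

{"op": "arm_command", "data": {
  "motion": [
    {"x":-1.5,"y":-0.2,"z":6,"rx":0,"ry":0,"rz":0,"hand":1},
    {"x":-3,"y":-0.2,"z":12,"rx":0,"ry":0,"rz":0,"hand":1},
    {"x":-4,"y":-0.2,"z":16,"rx":0,"ry":0,"rz":0,"hand":1},
    {"x":-4.9,"y":-0.2,"z":20,"rx":0,"ry":0,"rz":0,"hand":1},
    {"x":-5.7,"y":-0.2,"z":23,"rx":0,"ry":0,"rz":0,"hand":1},
    {"x":-5.7,"y":-0.2,"z":23,"rx":0,"ry":0,"rz":0,"hand":1}
  ]
}}

```text
clock: 15.78
tcp_pos: [0.5719, 0.1026, 0.0428]
orientation: [-0.098, 0.652, 0.747, 0.086]
wrist_force: [-0.1, 0.7, 2.9]
finger_gap: 0.0144
```

```bash
python3 chk.py
```

```text
0.085 (array([  5.9,  -0.3, -22.6]), array([ 0. , -0. , -0.1]))
0.055 (array([-1.9, -0.3,  6.4]), array([ 0. , -0. , -0.1]))
15.775 gap 0.014436845136072492 axis z est at grasp 0.06168834863123874 F x -0.0 y 0.7 z 2.9 [0.13367171 0.09569315 0.080188  ]
```

{"op": "arm_command", "data": {
  "motion": [
    {"x":-0.6,"y":0,"z":2,"rx":0,"ry":0,"rz":0,"hand":1},
    {"x":-1.1,"y":0,"z":4,"rx":0,"ry":0,"rz":0,"hand":1},
    {"x":-1.6,"y":0,"z":6,"rx":0,"ry":0,"rz":0,"hand":1},
    {"x":-1.6,"y":0,"z":6,"rx":0,"ry":0,"rz":0,"hand":1}
  ]
}}

```text
clock: 16.27
tcp_pos: [0.5717, 0.102, 0.0364]
orientation: [-0.098, 0.653, 0.747, 0.085]
wrist_force: [-0.8, -1.6, 2.5]
finger_gap: 0.0144
```

```bash
python3 chk.py;  python3 - <<'E'
from plan import *
p=shot('wrist','wrist7');shot('side','side7')
a=cv2.imread('pics/wrist7.png')[40:440,160:480];b=cv2.imread('pics/side7.png')[150:290,220:380]
cv2.imwrite('pics/c7.png',np.hstack([cv2.resize(a,(400,500)),cv2.resize(b,(400,500))]))
W=cloud(p);c=np.array([.5667,.1372,0]);_,yp,xp=gfor(c,7.85)
L=W-c;X=L@xp*1e3;Y=L@yp*1e3;Z=W[...,2]*1e3
for y in range(-40,60,6):
    q=(abs(Y-y)<2)&(abs(X)<5);qq=(abs(Y-y)<2)&(abs(X)<12)&(Z>52)
    if q.sum()>3: print(y,'ztop %.1f'%np.percentile(Z[q],85),X[qq].min(),X[qq].max(),p['image'][q].mean(0).astype(int))
E
```

```text
0.085 (array([  8. ,  -0.1, -28.7]), array([-0. ,  0. , -0.2]))
0.055 (array([ 0.3, -0.1,  0.3]), array([-0. ,  0. , -0.2]))
16.275 gap 0.014360752324747874 axis z est at grasp 0.05524600981389035 F x -1.0 y -1.4 z 2.5 [-0.22781792  0.23059215  0.13864278]
-40 ztop 67.8 -11.999685964176575 11.996977756144144 [222  77  73]
-34 ztop 67.9 -11.979622340837626 11.999344962092582 [227  82  77]
-28 ztop 68.1 -11.87531623812355 11.998317958001525 [227  85  80]
-22 ztop 67.5 -8.504776534147972 7.350609629094416 [191  80  76]
-16 ztop 62.8 -8.506500665033666 7.067733727611391 [194 193 187]
-10 ztop 62.9 -8.464272781580545 7.082949853863694 [196 195 189]
-4 ztop 63.0 -11.995004495305896 11.97202932416961 [195 194 188]
2 ztop 63.1 -11.992569765264893 11.976280042034157 [198 197 191]
8 ztop 63.2 -11.969592876352543 11.76518790295851 [199 198 192]
14 ztop 63.1 -8.268776410047671 7.118298232123614 [200 198 193]
20 ztop 63.2 -8.207362747967878 7.116223509096037 [206 205 200]
26 ztop 63.4 -8.136459884673966 7.1338564954121235 [210 209 204]
32 ztop 63.4 -8.098071712982442 7.0970412120149815 [209 208 203]
38 ztop 63.6 -8.52720792599674 7.130332526320709 [209 208 203]
44 ztop 75.6 -8.535170363288003 7.126458503201219 [150 150 148]
50 ztop 62.5 -8.43481716161625 7.165113295433938 [190 189 183]
```

View pics/c7.png

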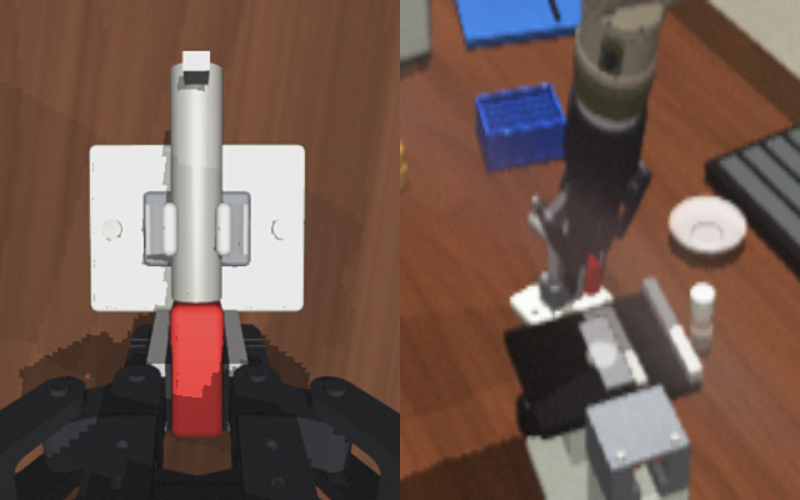

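The shank is snapped home: its top is at 63 mm, so the axis is at 55 mm, and the beads close over both sides. I'll press 1 mm more, open, and retreat.

{"op": "arm_command", "data": {
  "motion": [
    {"x":-0.3,"y":0,"z":1.2,"rx":0,"ry":0,"rz":0,"hand":1},
    {"x":-0.3,"y":0,"z":1.2,"rx":0,"ry":0,"rz":0,"hand":1},
    {"x":0,"y":0,"z":0,"rx":0,"ry":0,"rz":0,"hand":-0.2},
    {"x":0,"y":0,"z":0,"rx":0,"ry":0,"rz":0,"hand":-0.2},
    {"x":0,"y":0,"z":0,"rx":0,"ry":0,"rz":0,"hand":-0.2},
    {"x":0,"y":0,"z":0,"rx":0,"ry":0,"rz":0,"hand":-0.2}
  ]
}}

```text
clock: 17.12
tcp_pos: [0.5718, 0.1022, 0.0362]
orientation: [-0.098, 0.652, 0.747, 0.085]
wrist_force: [-0.4, -0.3, 0.3]
finger_gap: 0.0514
```

```bash
python3 chk.py
```

```text
0.085 (array([  7.9,  -0.2, -28.9]), array([-0. ,  0. , -0.2]))
0.055 (array([ 0.2, -0.2,  0.1]), array([-0. ,  0. , -0.2]))
17.125 gap 0.051385157764162026 axis z est at grasp 0.05503579087453265 F x -0.4 y -0.2 z 0.3 [-0.27706231 -0.03359064 -0.07733635]
```

{"op": "arm_command", "data": {
  "motion": [
    {"x":0,"y":0,"z":-12,"rx":0,"ry":0,"rz":0,"hand":-0.2},
    {"x":0,"y":0,"z":-30,"rx":0,"ry":0,"rz":0,"hand":-0.2},
    {"x":0,"y":0,"z":-60,"rx":0,"ry":0,"rz":0,"hand":-0.2},
    {"x":0,"y":0,"z":-95,"rx":0,"ry":0,"rz":0,"hand":-0.2},
    {"x":0,"y":0,"z":-130,"rx":0,"ry":0,"rz":0,"hand":-0.2},
    {"x":0,"y":0,"z":-130,"rx":0,"ry":0,"rz":0,"hand":-0.2}
  ]
}}

```text
clock: 17.88
tcp_pos: [0.5789, 0.068, 0.1659]
orientation: [-0.095, 0.653, 0.747, 0.087]
wrist_force: [0.0, 0.4, -0.1]
finger_gap: 0.0513
```

```bash
python3 chk.py;  python3 - <<'E'
from plan import *
p=shot('wrist','wrist8');shot('top','top8')
a=cv2.imread('pics/wrist8.png');b=cv2.imread('pics/top8.png')
cv2.imwrite('pics/c8.png',np.hstack([cv2.resize(a,(400,300)),cv2.resize(b,(400,300))]))
W=cloud(p);c=np.array([.5667,.1372,0]);_,yp,xp=gfor(c,7.85)
L=W-c;X=L@xp*1e3;Y=L@yp*1e3;Z=W[...,2]*1e3
for y in range(-64,60,6):
    q=(abs(Y-y)<2)&(abs(X)<5);qq=(abs(Y-y)<2)&(abs(X)<10)&(Z>52)
    if qq.sum()>3: print(y,'ztop %.1f'%np.percentile(Z[q],85),X[qq].min(),X[qq].max(),p['image'][q].mean(0).astype(int))
E
```

```text
0.085 (array([  8.3,  -3.2, 105.4]), array([ 0.4,  0.1, -0.1]))
0.055 (array([  0.7,  -3.4, 134.4]), array([ 0.4,  0.1, -0.1]))
17.875 gap 0.051278596602893134 axis z est at grasp 0.18474720730863134 F x 0.1 y 0.4 z -0.1 [-0.23363169 -0.06530627 -0.01304124]
-58 ztop 68.4 -7.157017946979365 8.073792104992158 [243 102  96]
-52 ztop 68.4 -7.1248413811306746 8.12798105079372 [247 122 114]
-46 ztop 68.6 -7.102783276969352 8.138505239651973 [246 124 116]
-40 ztop 68.4 -7.015928012422098 8.160701355968706 [247 127 119]
-34 ztop 68.6 -6.982187428645241 8.224322679694584 [247 129 121]
-28 ztop 68.7 -6.9465153918766145 8.193697004153355 [247 131 123]
-22 ztop 68.0 -7.1898615608513765 8.249969958816253 [241 119 113]
-16 ztop 62.9 -7.120302959701852 7.762083154217977 [237 236 233]
-10 ztop 62.9 -7.077743900815928 7.794369083605802 [237 236 233]
-4 ztop 63.1 -9.806727068006337 9.930688947844041 [236 235 232]
2 ztop 63.1 -9.68312870421403 9.805913367327669 [237 236 233]
8 ztop 63.0 -9.696871284245953 9.840096326713613 [238 238 235]
14 ztop 62.9 -7.745652025051489 7.905190097201302 [241 241 238]
20 ztop 63.0 -7.715868996510843 7.939602723516255 [241 241 239]
26 ztop 62.8 -7.64315208498044 7.983641617751917 [241 241 238]
32 ztop 63.1 -7.5930566159432695 8.008677203507405 [241 241 239]
38 ztop 62.9 -7.534747336801292 8.00219434503939 [241 241 238]
44 ztop 74.9 -7.485286210594909 8.04266092364946 [182 182 180]
50 ztop 62.1 -7.44021256931881 8.055773736947794 [236 237 234]
```

View pics/c8.png

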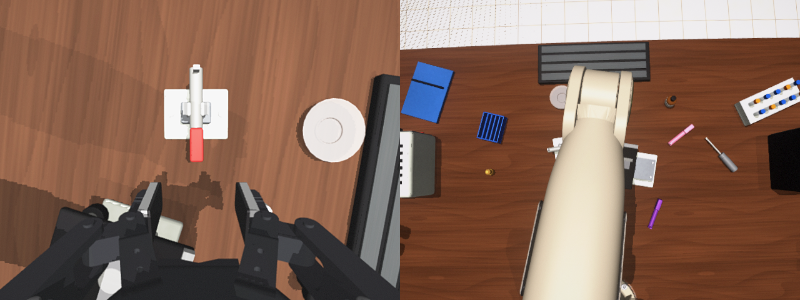

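The pin lies level in the clip with its top at 63 mm (axis at 55 mm). It is centred sideways within about 0.3 mm and its origin is about 3 mm along the seat. The gripper is clear and the bystanders look unmoved, so I'm handing in.

```bash
python3 -c "
from h import *
print(hand_in(), get_state()['clock'])"
```

```text
the job is handed in; nothing more can be done
the job is handed in; nothing more can be done
```

The red-handled pin is out of the stage and snapped into the clip, and I handed the job in at about 18 s of the 72 s allowed. `hand_in` gives no verdict, so the results below are my own measurements.

- **Pulling it free:** I gripped the handle and held about 6 to 9 N of pull while twisting. The first ridge gave with the twist at about -22°, after I had tried +22° and +28° without success. The second gave at about +21° and the third near upright. The pin had come out about 76 mm in total, so its tip was about 20 mm clear of the bore.
- **Storing it:** I pressed the shank down into the clip, opened the fingers and backed the gripper away.
- **Last checks after letting go:**
  - The shank's top is at 63 mm, so its axis is at 55 mm, level to within a few mrad.
  - It is within about 0.3 mm of centre sideways, and its origin is about 3 mm along from the seat.
  - The wrist force is near zero.
- **Not fully confirmed:**
  - The top and wrist cameras disagreed by about 1 mm on the clip's position; I used the wrist reading.
  - I judged the bystanders unmoved by eye only. In the last top view the arm hid part of the desk, including the vial and the eyepiece. The vial was last seen in an earlier side view, apparently undisturbed.

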